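# Rack the thread tubes by height on the thread stand

## Task

Put the four cream thread tubes on the spindles of the wooden thread stand, one on each, in order of height: the shortest goes next to the thread cutter because it is used up first, and they get taller step by step to the tallest beside the pin tin. Each tube must sit upright and all the way down over its spindle; do not shift the stapler, the sticky notes or the garment tags on the counter.

Things in the scene. Friction and masses are not known exactly. Their poses are not given: they have to be found in the camera images.
- tube_p: loose upright tube of cream thread wound on an open cardboard core, the shortest of four: 50 mm high, 38 mm across, straight-sided; a 24 mm bore runs right through it. Origin: centre of its underside; z is its axis, up. Starts standing on the counter, in any place of the four tubes.
- tube_q: loose upright tube of cream thread wound on an open cardboard core, the second shortest of four: 68 mm high, 44 mm across, straight-sided; a 24 mm bore runs right through it. Origin: centre of its underside; z is its axis, up. Starts standing on the counter, in any place of the four tubes.
- tube_r: loose upright tube of cream thread wound on an open cardboard core, the second tallest of four: 86 mm high, 50 mm across, straight-sided; a 24 mm bore runs right through it. Origin: centre of its underside; z is its axis, up. Starts standing on the counter, in any place of the four tubes.
- tube_s: loose upright tube of cream thread wound on an open cardboard core, the tallest of four: 104 mm high, 56 mm across, straight-sided; a 24 mm bore runs right through it. Origin: centre of its underside; z is its axis, up. Starts standing on the counter, in any place of the four tubes.
- spindle_a: one of four identical fixed steel pins, 8 mm thick, each on a black seat 42 mm across, in a row 80 mm apart along a pale wooden board (thread stand, 460 x 84 x 12 mm, flat on the counter). Origin: on the pin's axis at the board's top, 12 mm above the counter; a tube rests on the seat 4 mm above it; the tip is 44 mm above it. The letter says nothing about the place in the row.
- spindle_b: one of four identical fixed steel pins, 8 mm thick, each on a black seat 42 mm across, in a row 80 mm apart along a pale wooden board (thread stand, 460 x 84 x 12 mm, flat on the counter). Origin: on the pin's axis at the board's top, 12 mm above the counter; a tube rests on the seat 4 mm above it; the tip is 44 mm above it. The letter says nothing about the place in the row.
- spindle_c: one of four identical fixed steel pins, 8 mm thick, each on a black seat 42 mm across, in a row 80 mm apart along a pale wooden board (thread stand, 460 x 84 x 12 mm, flat on the counter). Origin: on the pin's axis at the board's top, 12 mm above the counter; a tube rests on the seat 4 mm above it; the tip is 44 mm above it. The letter says nothing about the place in the row.
- spindle_d: one of four identical fixed steel pins, 8 mm thick, each on a black seat 42 mm across, in a row 80 mm apart along a pale wooden board (thread stand, 460 x 84 x 12 mm, flat on the counter). Origin: on the pin's axis at the board's top, 12 mm above the counter; a tube rests on the seat 4 mm above it; the tip is 44 mm above it. The letter says nothing about the place in the row.
- cutter: thread cutter: fixed black and grey block with a steel blade in a slot, 50 x 32 mm, 25 mm high, on one end of the thread stand (either end), in line with the pins, 72 mm from the nearest. On the other end, at the same distance, a round teal pin tin, 60 mm across, 21 mm high, is fixed. Origin: centre of its underside, on the board's top.
- tag_bundle: bystander: ringed bundle of garment tags, 36 x 94 x 23 mm, on the counter near its front edge. Origin: centre of its underside.
- stapler: bystander: dark stapler, 33 x 136 x 43 mm, on the counter to the right. Origin: centre of its underside.
- sticky_block: bystander: yellow block of sticky notes, 51 x 51 x 18 mm, on the counter to the left. Origin: centre of its underside.

How it is judged:
By the outcome, as a careful person would: the job done as asked, in the order asked, and still so for the second after the job is handed in, with the robot touching nothing.
It also fails if it takes over 102 s, if anything falls off the work surface, if the arm or the gripper's body presses on something with over 40 N, if the wrist force passes 120 N, or if a joint passes its speed limit or range.

## Robot

A 6-joint arm with a two-finger parallel gripper is mounted at the origin on a cart in front of the work surface, level with it; the furniture and walls round the work are solid. World frame = base frame: x ahead of the robot, y to its left, z up, the work surface at z = 0. Lengths are in m, angles in degrees, forces in N, time in s.
With the tool pointing down it reaches from about 0.325 to 0.875 m from the base axis. Payload 4.4 kg.
Tool frame: the origin (TCP) lies at the very end of the fingers, on their centre line; the grasp point (between the pads) lies 19 mm behind it; z points along the fingers, y is the direction in which the jaws open and shut (so a half turn about z gives the same grasp; the last joint's range is limited). The gripper opens to 85 mm and grips with 20 to 120 N. Pads are 22 mm wide; open, the fingers measure 114 mm over their backs; the gripper's body (76 mm by 85 mm) begins 54 mm behind the grasp point. The pads swing forward as they close: fully open they stand 13 mm farther back than shut.
Start: joints at [-72.622, 11.837, 88.321, -0, 79.842, -8.623], TCP at [0.252, -0.517, 0.231] pointing down, gripper open.
Joint ranges: [-156.59, 156.59], [-49.26, 127.26], [12.9, 141.05], [-63.56, 243.56], [4.71, 150.69], [-161.64, 161.64]. Speed limits (degrees/s): [159.86, 159.86, 180, 180, 180, 180].

## Interface

Orientations are given as a 3x3 rotation matrix whose columns are the frame's x, y, z axes.
In Python, from workcell import robot gives the robot as it stands. The module is installed in compiled form; this text tells all that it offers.
- The arm moves only by the tool servo_tool, never from a script. Its argument "steps" is a list of rows, each a list of 7 numbers: the turn, a rotation vector about the tool's x, y, z in rad, then the shift along the tool's x, y, z in m, then the finger opening in m, from 0 to 0.0854. In form: [[ax, ay, az, x, y, z, claw], ...]. A call has 1 to 12 rows; each row is the pose to reach, as a shift and turn from the pose commanded when the call began, along the tool's axes at that moment; what a row does not reach only later rows make up. A row lasts 1/12 s, in which the tool goes at most 41.7 mm and 7.16 degrees, less where a joint would pass 70% of its speed; a pose out of reach is approached as far as the arm can. A call with a gripper value outside its range is refused whole. The fingers move at their own pace and stop on an object; "grip_force" is the grip in N (left out, the last holds). Time passes only in rows, so rows that repeat a pose let the fingers close. It gives the time, the measured TCP pose, the force and the opening at its end, in the units of the state.
- robot.state(): the state, without advancing time (a new reading comes with each control period).
- robot.capture(name): name is "scene" or "side" or "wrist"; returns the picture (480x640x3 uint8, red, green, blue); there is no depth.
- robot.get_calibration(name): a dict with "intrinsics" (3x3 intrinsics, pixels), "world_from_camera" (4x4, takes a point from camera to world coordinates). Camera axes: x right, y up, looking along -z (the intrinsics and any distortion apply to the point x, -y, -z); pixel columns grow to the right and rows downward; lengths in m; the calibration is good to about 2 mm. The wrist camera is an equidistant fisheye: a pixel r from the principal point sees the ray r / f radians off the axis. A picture is of the moment at which its call begins: read the wrist's pose just before it. get_calibration takes no time and is no camera call; for the wrist camera it gives the pose at the moment of the call.
- robot.job_done(): hands the job in, once; it reports no verdict.
Trained networks look in the newest picture that a camera, given by its name, has taken for a name from the list of things; names that differ only in an ending like _2 or _b are one class to them, and where a whole thing is asked for, a point or a joint stands for the part that bears it (a point fixed in the world has none). Each returns a list of dicts, best first, with "conf" (0 to 1); they miss things now and then, are a little off and sometimes report something else, mostly with a low value. They report only what shows in the picture. A call takes as long as a camera call.
- robot.spot_in(camera, name): "location" ([column, row] in pixels, amid what is visible of it).
- robot.place_of(camera, name): "location" ([column, row] in pixels: a listed point, or the origin of a listed thing).
The state is a dict: "time": time; "joint_pos": joint angles; "joint_vel": joint speeds; "joint_efforts": joint torques, N m; "position": TCP position; "tool_rot": TCP orientation; "ft_force": force on the tool from outside, world axes, zero at the start; "ft_torque": the same for the moment, N m; "grip_width": finger opening in m.
Only numpy, scipy, OpenCV 4.12 (cv2) and the standard library are available. Lean on these libraries where they do the work, as an engineer would, in place of code of your own. Each camera call takes 0.05 s, during which the arm holds its last target. There are 200 camera calls.

## Working session

There is one attempt and no reset: what is moved stays moved. The work goes in short steps, Python scripts to look and compute and a tool call to move; the robot and the scene stay as the last step left them, time stands still between calls to the robot, and variables do not carry over. Pictures are saved under pics/ and viewed, about 12 in all and at most 16, crops included, and the job is handed in when it is done.

Besides the shell and the picture viewer there is one more tool, called after ">>>" as name([rows], argument=value, ...), one row to a line, values as JSON. servo_tool: Moves the arm, as the interface text tells. Its arguments: {"type":"object","properties":{"steps":{"type":"array"},"grip_force":{"type":"number"}},"required":["steps"]}

```bash
mkdir -p pics; cat > h.py <<'E'
import numpy as np, cv2
from workcell import robot
def ray(cam,px,cal=None):
    c=cal or robot.get_calibration(cam);K=np.array(c["intrinsics"]);T=np.array(c["world_from_camera"])
    x=(px[0]-K[0,2])/K[0,0];y=(px[1]-K[1,2])/K[1,1]
    if cam=="wrist":
        r=np.hypot(x,y); s=np.sin(r)/r if r>1e-9 else 1; d=np.array([x*s,-y*s,-np.cos(r)])
    else: d=np.array([x,-y,-1.])
    return T[:3,3],T[:3,:3]@d
def onz(cam,px,z,cal=None):
    o,d=ray(cam,px,cal); return o+d*(z-o[2])/d[2]
def snap(cam,name):
    im=robot.capture(cam); cv2.imwrite(f"pics/{name}.png",im[:,:,::-1]); return im
E
python3 - <<'E'
from h import *
s=robot.state();print(s["time"],s["position"],s["tool_rot"])
for c in ["scene","side","wrist"]:
    snap(c,c+"0"); k=robot.get_calibration(c);print(c,np.round(k["intrinsics"],1).tolist(),np.round(k["world_from_camera"],3).tolist())
    if c=="wrist":continue
    for n,z in [("tube_p",0),("tube_q",0),("tube_r",0),("tube_s",0),("spindle_a",.012),("cutter",.012),("stapler",0),("tag_bundle",0),("sticky_block",0)]:
        for r in robot.place_of(c,n)[:5]: print(c,n,round(r["conf"],2),np.round(r["location"]),np.round(onz(c,r["location"],z)[:2],3))
E
```

```text
0.0 [ 0.25182122 -0.51606997  0.2300945 ] [[ 8.98790948e-01  4.38376933e-01 -7.05124315e-04]
 [ 4.38377366e-01 -8.98788257e-01  2.22584454e-03]
 [ 3.42001450e-04 -2.30967947e-03 -9.99997274e-01]]
scene [[463.7, 0.0, 324.6], [0.0, 463.7, 235.5], [0.0, 0.0, 1.0]] [[-0.711, 0.518, -0.476, -0.016], [-0.703, -0.51, 0.496, 0.563], [0.014, 0.687, 0.726, 0.857], [0.0, 0.0, 0.0, 1.0]]
scene tube_p 0.84 [315. 290.] [0.44  0.117]
scene tube_p 0.8 [364. 246.] [ 0.451 -0.067]
scene tube_p 0.71 [413. 212.] [ 0.439 -0.253]
scene tube_p 0.63 [247. 334.] [0.458 0.298]
scene tube_q 0.84 [315. 290.] [0.44  0.117]
scene tube_q 0.8 [364. 246.] [ 0.451 -0.067]
scene tube_q 0.71 [413. 212.] [ 0.439 -0.253]
scene tube_q 0.63 [247. 334.] [0.458 0.298]
scene tube_r 0.84 [315. 290.] [0.44  0.117]
scene tube_r 0.8 [364. 246.] [ 0.451 -0.067]
scene tube_r 0.71 [413. 212.] [ 0.439 -0.253]
scene tube_r 0.63 [247. 334.] [0.458 0.298]
scene tube_s 0.84 [315. 290.] [0.44  0.117]
scene tube_s 0.8 [364. 246.] [ 0.451 -0.067]
scene tube_s 0.71 [413. 212.] [ 0.439 -0.253]
scene tube_s 0.63 [247. 334.] [0.458 0.298]
scene
[... 1290 characters left out ...]
] [ 0.435 -0.251]
side tube_s 0.37 [378. 286.] [0.635 0.15 ]
side spindle_a 0.71 [319. 278.] [ 0.627 -0.008]
side spindle_a 0.56 [378. 283.] [0.637 0.15 ]
side spindle_a 0.52 [349. 279.] [0.627 0.073]
side spindle_a 0.51 [293. 273.] [ 0.614 -0.08 ]
side cutter 0.48 [407. 288.] [0.647 0.227]
side cutter 0.21 [189. 238.] [ 0.493 -0.403]
side stapler 0.65 [190. 237.] [ 0.476 -0.408]
side stapler 0.3 [427. 243.] [0.459 0.299]
side tag_bundle 0.49 [392. 220.] [0.36  0.201]
side sticky_block 0.78 [464. 264.] [0.537 0.393]
wrist [[371.6, 0.0, 319.2], [0.0, 371.6, 234.3], [0.0, 0.0, 1.0]] [[0.438, 0.862, 0.255, 0.316], [-0.899, 0.42, 0.124, -0.486], [0.0, -0.284, 0.959, 0.374], [0.0, 0.0, 0.0, 1.0]]
```

View pics/scene0.png

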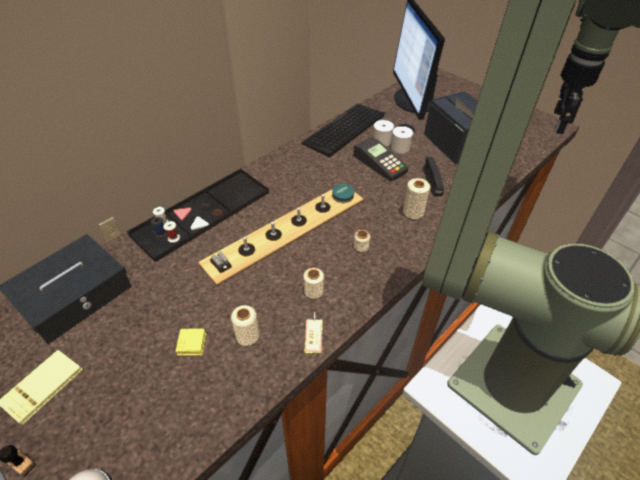

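View pics/side0.png

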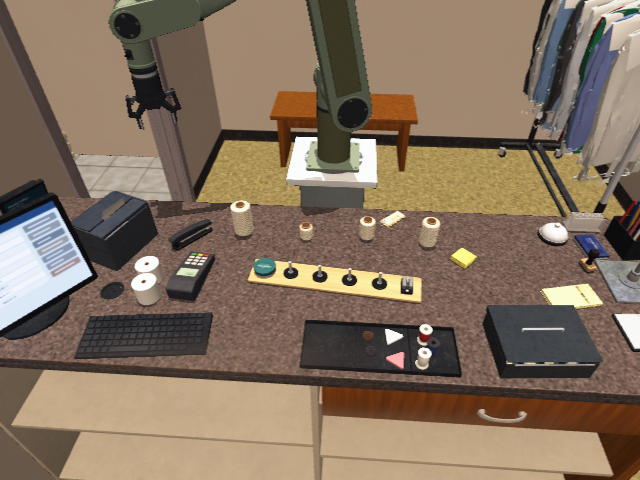

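Scene picture: the cutter is at (220,262), on the left/+y end of the stand, and the pin tin is at (343,192). Pins are at about (247,250), (273,234), (299,219) and (322,206). The tubes are s (416,198), p (362,240), q (314,283) and r (245,325). The side view shows the same layout. From the cutter end the order is p, q, r, s. First I'll go above s.

>>> servo_tool([
  [0,0,-1.117,0.282,-0.156,-0.03,0.085],
  [0,0,-1.117,0.282,-0.156,-0.03,0.085],
  [0,0,-1.117,0.282,-0.156,-0.03,0.085],
  [0,0,-1.117,0.282,-0.156,-0.03,0.085],
  [0,0,-1.117,0.282,-0.156,-0.03,0.085],
  [0,0,-1.117,0.282,-0.156,-0.03,0.085],
  [0,0,-1.117,0.282,-0.156,-0.03,0.085],
  [0,0,-1.117,0.282,-0.156,-0.03,0.085],
  [0,0,-1.117,0.282,-0.156,-0.03,0.085],
  [0,0,-1.117,0.282,-0.156,-0.03,0.085],
  [0,0,-1.117,0.282,-0.156,-0.03,0.085],
  [0,0,-1.117,0.282,-0.156,-0.03,0.085],
])

```text
time: 2.05
position: [0.4367, -0.2535, 0.2611]
tool_rot: [[0.003, 1.0, -0.0], [1.0, -0.003, -0.0], [-0.0, -0.0, -1.0]]
ft_force: [-0.1, 0.1, -0.8]
grip_width: 0.0851
```

```bash
cat > look.py <<'E'
from h import *; import sys
s=robot.state();print(s["time"],np.round(s["position"],4),np.round(s["tool_rot"],3).tolist(),s["grip_width"])
cal=robot.get_calibration("wrist"); snap("wrist",sys.argv[1])
for n,z in [("tube_s",0),("spindle_a",.012)]:
    for r in robot.place_of("wrist",n)[:6]: print(n,round(r["conf"],2),np.round(r["location"]),np.round(onz("wrist",r["location"],z,cal)[:2],4))
E
python3 look.py w1
```

```text
2.05 [ 0.4367 -0.2535  0.2611] [[0.003, 1.0, -0.0], [1.0, -0.003, -0.0], [-0.0, -0.0, -1.0]] 0.08511259855487671
tube_s 0.64 [331.  16.] [ 0.4495 -0.057 ]
tube_s 0.64 [320. 194.] [ 0.4369 -0.2551]
spindle_a 0.94 [479.  47.] [ 0.6123 -0.0833]
```

View pics/w1.png

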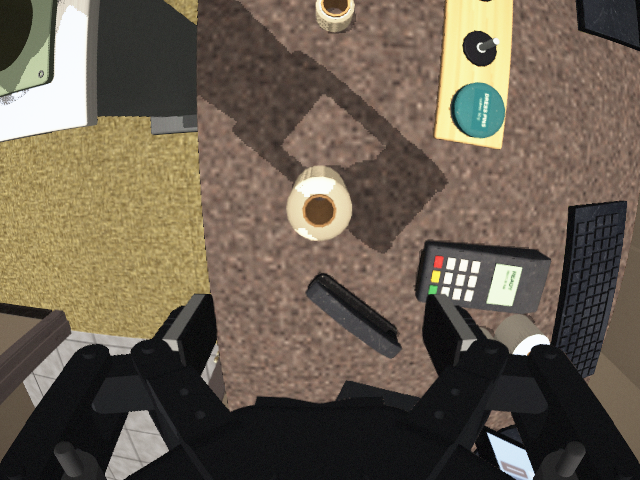

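The wrist view shows tube s with its bore at about (319,210), pin d's seat at (480,48), the tin at (478,110) and tube p at (335,12).

```bash
python3 - <<'E'
from h import *
print(onz("wrist",(319,210),.104),onz("wrist",(480,48),.016),onz("wrist",(498,42),.056),onz("wrist",(478,110),.033), onz("wrist",(335,6),.05))
E
```

```text
[ 0.4357963  -0.24993384  0.104     ] [ 0.61201598 -0.0854031   0.016     ] [ 0.61455946 -0.08595299  0.056     ] [ 0.60181237 -0.15728112  0.033     ] [ 0.45149315 -0.06201262  0.05      ]
```

>>> servo_tool([
  [0,0,0,0.002,0,0.04,0.085],
  [0,0,0,0.002,0,0.08,0.085],
  [0,0,0,0.002,0,0.12,0.085],
  [0,0,0,0.002,0,0.16,0.085],
  [0,0,0,0.002,0,0.188,0.085],
  [0,0,0,0.002,0,0.192,0.085],
  [0,0,0,0.002,0,0.192,0.048],
  [0,0,0,0.002,0,0.192,0.048],
  [0,0,0,0.002,0,0.192,0.048],
  [0,0,0,0.002,0,0.192,0.048],
  [0,0,0,0.002,0,0.192,0.048],
  [0,0,0,0.002,0,0.192,0.048],
], grip_force=40)

```text
time: 3.2
position: [0.4389, -0.2526, 0.0718]
tool_rot: [[-0.0, 1.0, 0.004], [1.0, 0.0, -0.004], [-0.004, 0.004, -1.0]]
ft_force: [-1.1, -1.2, 6.9]
grip_width: 0.0543
```

>>> servo_tool([
  [0,0,0,0,0,-0.03,0.048],
  [0,0,0,0,0,-0.06,0.048],
  [0,0,0,0.02,0.021,-0.085,0.048],
  [0,0,0,0.045,0.048,-0.09,0.048],
  [0,0,0,0.07,0.074,-0.09,0.048],
  [0,0,0,0.095,0.101,-0.09,0.048],
  [0,0,0,0.12,0.128,-0.09,0.048],
  [0,0,0,0.145,0.154,-0.09,0.048],
  [0,0,0,0.16,0.17,-0.09,0.048],
  [0,0,0,0.166,0.176,-0.09,0.048],
  [0,0,0,0.166,0.176,-0.09,0.048],
  [0,0,0,0.166,0.176,-0.09,0.048],
])

```text
time: 4.2
position: [0.6124, -0.0851, 0.159]
tool_rot: [[-0.001, 1.0, -0.001], [1.0, 0.001, -0.0], [-0.0, -0.001, -1.0]]
ft_force: [-0.1, 0.4, -1.7]
grip_width: 0.0543
```

```bash
python3 look.py w2; python3 - <<'E'
from h import *
a=snap("side","s2")[200:330,230:430];b=snap("scene","sc2")[130:300,190:390]
a=cv2.resize(a,(800,520),interpolation=2)
b=cv2.resize(b,(800,680),interpolation=2)
cv2.imwrite("pics/c2.png",np.vstack([a,b])[::2,::2,::-1])
E
```

```text
4.2 [ 0.6124 -0.0851  0.159 ] [[-0.001, 1.0, -0.001], [1.0, 0.001, -0.0], [-0.0, -0.001, -1.0]] 0.054344885678234804
tube_s 0.61 [316. 246.] [ 0.6091 -0.1129]
tube_s 0.6 [138. 189.] [ 0.4499 -0.0607]
spindle_a 0.98 [329. 117.] [ 0.6191 -0.0051]
spindle_a 0.97 [342.  17.] [0.6291 0.0754]
```

View pics/w2.png

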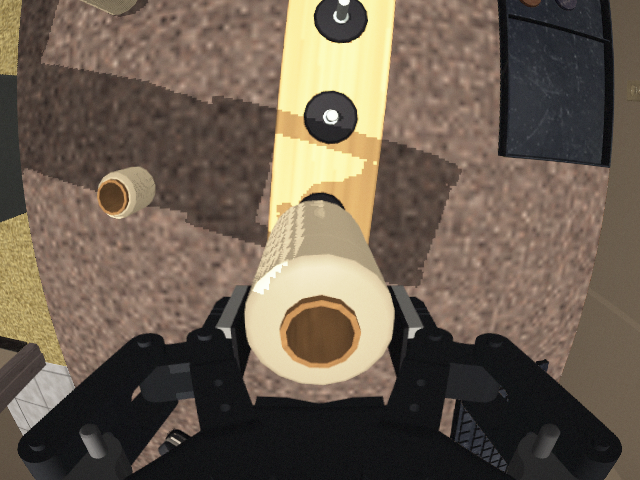

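View pics/c2.png

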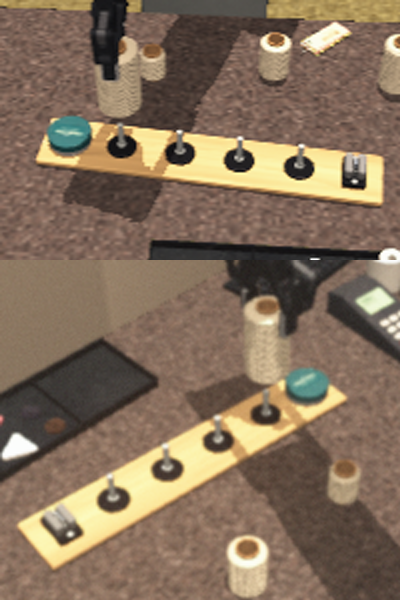

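The tube is held upright, bore at (320,332). The free pins are at (329,117) and (342,17). Extrapolating that row puts pin d at about (0.611,-0.085). Next I'll check the bore offset.

```bash
python3 - <<'E'
from h import *
print(onz("wrist",(320,332),.191),onz("wrist",(331,117),.056),onz("wrist",(330,118),.016))
E
```

```text
[ 0.61205782 -0.08282302  0.191     ] [ 0.61959119 -0.00753703  0.056     ] [ 0.62007292 -0.0071916   0.016     ]
```

>>> servo_tool([
  [0,0,0,-0.001,-0.002,0.02,0.048],
  [0,0,0,-0.001,-0.002,0.04,0.048],
  [0,0,0,-0.001,-0.002,0.055,0.048],
  [0,0,0,-0.001,-0.002,0.065,0.048],
  [0,0,0,-0.001,-0.002,0.07,0.048],
  [0,0,0,-0.001,-0.002,0.072,0.048],
  [0,0,0,-0.001,-0.002,0.072,0.048],
])

```text
time: 5.03
position: [0.6111, -0.0865, 0.0882]
tool_rot: [[0.001, 1.0, 0.0], [1.0, -0.001, -0.0], [-0.0, 0.0, -1.0]]
ft_force: [-0.1, -0.3, -1.5]
grip_width: 0.0543
```

>>> servo_tool([
  [0,0,0,0,0,0.0,0.085],
  [0,0,0,0,0,0.0,0.085],
  [0,0,0,0,0,0,0.085],
  [0,0,0,0,0,0.0,0.085],
  [0,0,0,0,0,0.0,0.085],
  [0,0,0,0,0,-0.03,0.085],
  [0,0,0,0,0,-0.07,0.085],
  [0,0,0,0,0,-0.11,0.085],
  [0,0,0,0.02,-0.008,-0.14,0.085],
  [0,0,0,0.055,-0.022,-0.15,0.085],
  [0,0,0,0.093,-0.038,-0.15,0.085],
  [0,0,0,0.131,-0.054,-0.15,0.085],
])

```text
time: 6.03
position: [0.5577, 0.0458, 0.2394]
tool_rot: [[0.002, 1.0, 0.004], [1.0, -0.002, -0.0], [-0.0, 0.004, -1.0]]
ft_force: [1.3, 0.5, 0.5]
grip_width: 0.0848
```

>>> servo_tool([
  [0,0,0,0.038,-0.016,0,0.085],
  [0,0,0,0.076,-0.032,0,0.085],
  [0,0,0,0.114,-0.048,0,0.085],
  [0,0,0,0.152,-0.064,0,0.085],
  [0,0,0,0.19,-0.08,0,0.085],
  [0,0,0,0.228,-0.096,0,0.085],
  [0,0,0,0.255,-0.107,0,0.085],
  [0,0,0,0.255,-0.107,0,0.085],
  [0,0,0,0.255,-0.107,0,0.085],
])

```text
time: 6.78
position: [0.4493, 0.3014, 0.2374]
tool_rot: [[-0.004, 1.0, 0.0], [1.0, 0.004, -0.0], [-0.0, 0.0, -1.0]]
ft_force: [0.8, -0.9, 0.1]
grip_width: 0.0854
```

```bash
python3 look.py w3; python3 - <<'E'
from h import *
a=snap("side","s3")[180:310,220:480]
a=cv2.resize(a,(780,390),interpolation=2); cv2.imwrite("pics/c3.png",a[:,:,::-1])
E
```

```text
6.7833 [0.4493 0.3014 0.2374] [[-0.004, 1.0, 0.0], [1.0, 0.004, -0.0], [-0.0, 0.0, -1.0]] 0.08536750556228331
tube_s 0.88 [308. 345.] [0.4361 0.121 ]
tube_s 0.57 [320. 198.] [0.4495 0.2997]
spindle_a 0.76 [470. 322.] [0.6318 0.1545]
```

View pics/w3.png

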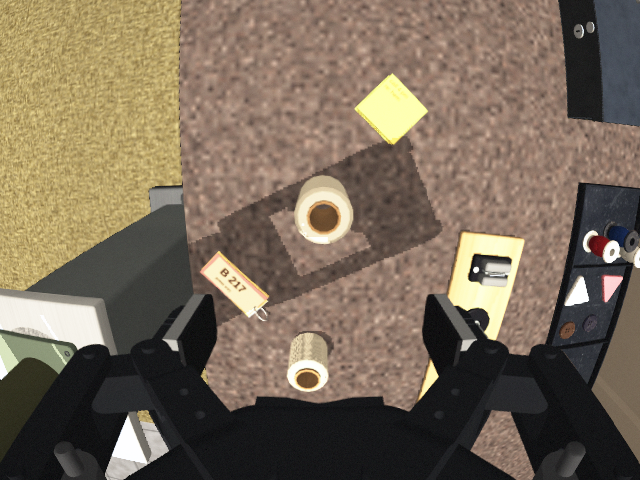

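View pics/c3.png

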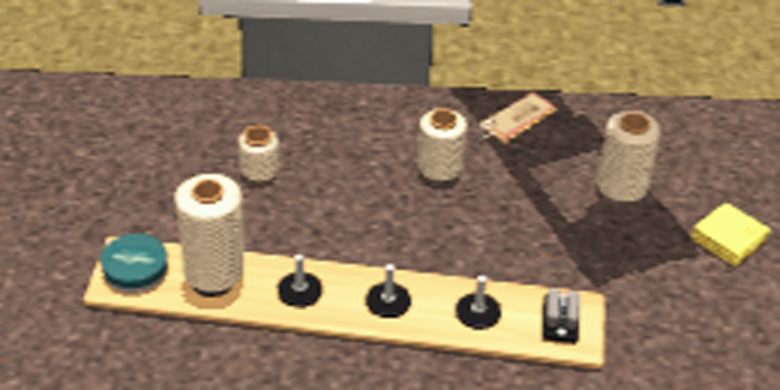

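Tube s stands down on its seat at the tin end, at (210,235) in the side crop. Tube r's bore is at (324,217) in the wrist view.

```bash
python3 - <<'E'
from h import *
print(onz("wrist",(324,217),.086),onz("wrist",(307,380),.068))
E
```

```text
[0.4541544  0.29819861 0.086     ] [0.43703199 0.11808978 0.068     ]
```

>>> servo_tool([
  [0,0,0,-0.002,0.003,0.04,0.085],
  [0,0,0,-0.002,0.003,0.08,0.085],
  [0,0,0,-0.002,0.003,0.12,0.085],
  [0,0,0,-0.002,0.003,0.16,0.085],
  [0,0,0,-0.002,0.003,0.18,0.085],
  [0,0,0,-0.002,0.003,0.186,0.085],
  [0,0,0,-0.002,0.003,0.186,0.042],
  [0,0,0,-0.002,0.003,0.186,0.042],
  [0,0,0,-0.002,0.003,0.186,0.042],
  [0,0,0,-0.002,0.003,0.186,0.042],
  [0,0,0,-0.002,0.003,0.186,0.042],
  [0,0,0,-0.002,0.003,0.186,0.042],
])

```text
time: 7.98
position: [0.4553, 0.2989, 0.0539]
tool_rot: [[-0.0, 1.0, 0.005], [1.0, 0.0, 0.002], [0.002, 0.005, -1.0]]
ft_force: [-0.5, -0.7, 5.3]
grip_width: 0.0493
```

>>> servo_tool([
  [0,0,0,0,0,-0.03,0.042],
  [0,0,0,0,0,-0.06,0.042],
  [0,0,0,-0.025,0.014,-0.085,0.042],
  [0,0,0,-0.06,0.033,-0.09,0.042],
  [0,0,0,-0.095,0.052,-0.09,0.042],
  [0,0,0,-0.13,0.071,-0.09,0.042],
  [0,0,0,-0.165,0.09,-0.09,0.042],
  [0,0,0,-0.2,0.109,-0.09,0.042],
  [0,0,0,-0.235,0.128,-0.09,0.042],
  [0,0,0,-0.27,0.148,-0.09,0.042],
  [0,0,0,-0.295,0.162,-0.09,0.042],
  [0,0,0,-0.305,0.167,-0.09,0.042],
])

```text
time: 8.98
position: [0.6224, -0.0113, 0.1421]
tool_rot: [[0.004, 1.0, 0.003], [1.0, -0.004, -0.002], [-0.002, 0.003, -1.0]]
ft_force: [0.6, -0.4, -0.6]
grip_width: 0.0491
```

>>> servo_tool([
  [0,0,0,0,0,0,0.042],
  [0,0,0,0,0,0,0.042],
])

```text
time: 9.15
position: [0.6197, -0.0067, 0.1412]
tool_rot: [[0.001, 1.0, -0.001], [1.0, -0.001, 0.001], [0.001, -0.001, -1.0]]
ft_force: [0.4, 0.5, -1.2]
grip_width: 0.0491
```

```bash
python3 look.py w4
```

```text
9.15 [ 0.6197 -0.0067  0.1412] [[0.001, 1.0, -0.001], [1.0, -0.001, 0.001], [0.001, -0.001, -1.0]] 0.04909400065943201
tube_s 0.71 [104.  77.] [0.4377 0.1198]
tube_s 0.63 [132. 277.] [ 0.449  -0.0589]
tube_s 0.61 [313. 258.] [ 0.614  -0.0386]
spindle_a 0.89 [333. 114.] [0.629  0.0747]
spindle_a 0.61 [319. 220.] [ 0.6192 -0.0043]
spindle_a 0.58 [339.  13.] [0.6333 0.152 ]
```

View pics/w4.png

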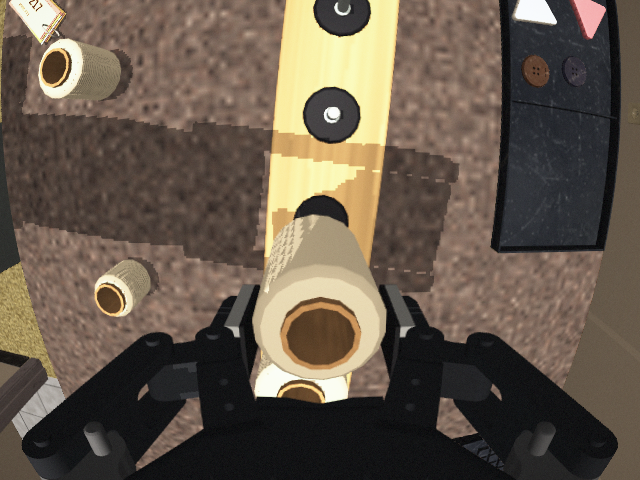

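Tube r is upright with its bore at (320,333), centred as s was. Lowering it now.

>>> servo_tool([
  [0,0,0,0,0,0.02,0.042],
  [0,0,0,0,0,0.04,0.042],
  [0,0,0,0,0,0.055,0.042],
  [0,0,0,0,0,0.065,0.042],
  [0,0,0,0,0,0.07,0.042],
  [0,0,0,0,0,0.072,0.042],
  [0,0,0,0,0,0.072,0.042],
])

```text
time: 9.88
position: [0.62, -0.006, 0.0703]
tool_rot: [[-0.001, 1.0, -0.0], [1.0, 0.001, 0.0], [0.0, -0.0, -1.0]]
ft_force: [0.3, -0.4, -0.8]
grip_width: 0.0492
```

>>> servo_tool([
  [0,0,0,0,0,0.0,0.085],
  [0,0,0,0,0,0.0,0.085],
  [0,0,0,0,0,0,0.085],
  [0,0,0,0,0,0.0,0.085],
  [0,0,0,0,0,0.0,0.085],
  [0,0,0,0,0,-0.03,0.085],
  [0,0,0,0,0,-0.07,0.085],
  [0,0,0,0,0,-0.11,0.085],
  [0,0,0,0.01,-0.015,-0.14,0.085],
  [0,0,0,0.03,-0.044,-0.15,0.085],
  [0,0,0,0.05,-0.075,-0.15,0.085],
  [0,0,0,0.07,-0.105,-0.15,0.085],
])

```text
time: 10.88
position: [0.5151, 0.0633, 0.2211]
tool_rot: [[0.001, 1.0, 0.004], [1.0, -0.001, 0.0], [0.0, 0.004, -1.0]]
ft_force: [-0.3, 1.3, 0.4]
grip_width: 0.0845
```

>>> servo_tool([
  [0,0,0,0.02,-0.03,0,0.085],
  [0,0,0,0.04,-0.06,0,0.085],
  [0,0,0,0.054,-0.077,0,0.085],
  [0,0,0,0.054,-0.078,0,0.085],
  [0,0,0,0.054,-0.078,0,0.085],
])

```text
time: 11.3
position: [0.4366, 0.1175, 0.2196]
tool_rot: [[-0.002, 1.0, 0.001], [1.0, 0.002, -0.0], [-0.0, 0.001, -1.0]]
ft_force: [-0.8, -0.3, -0.3]
grip_width: 0.085
```

```bash
python3 look.py w5; python3 - <<'E'
from h import *
a=snap("side","s5")[180:310,220:480]
w=cv2.imread("pics/w5.png")[:,:,::-1]
a=cv2.resize(a,(520,260),interpolation=2); a=np.hstack([a,np.zeros((260,120,3),np.uint8)]);cv2.imwrite("pics/c5.png",np.vstack([w[:340],a])[:,:,::-1])
E
```

```text
11.3 [0.4366 0.1175 0.2196] [[-0.002, 1.0, 0.001], [1.0, 0.002, -0.0], [-0.0, 0.001, -1.0]] 0.08501346688446783
tube_s 0.94 [319. 197.] [0.4364 0.1202]
tube_s 0.63 [329. 351.] [ 0.4483 -0.0594]
spindle_a 0.98 [511. 172.] [0.6349 0.1531]
spindle_a 0.67 [501. 244.] [0.6331 0.0751]
```

View pics/c5.png

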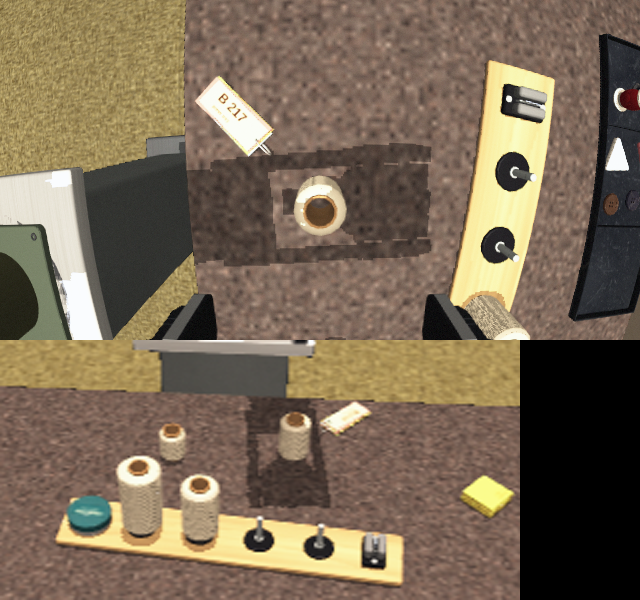

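Tubes s and r are both down on their seats. Tube q's bore is at (320,211), right under the tool.

>>> servo_tool([
  [0,0,0,0.001,0,0.04,0.085],
  [0,0,0,0.001,0,0.08,0.085],
  [0,0,0,0.001,0,0.12,0.085],
  [0,0,0,0.001,0,0.16,0.085],
  [0,0,0,0.001,0,0.18,0.085],
  [0,0,0,0.001,0,0.186,0.085],
  [0,0,0,0.001,0,0.186,0.036],
  [0,0,0,0.001,0,0.186,0.036],
  [0,0,0,0.001,0,0.186,0.036],
  [0,0,0,0.001,0,0.186,0.036],
  [0,0,0,0.001,0,0.186,0.036],
  [0,0,0,0.001,0,0.186,0.036],
])

```text
time: 12.5
position: [0.4397, 0.1181, 0.0355]
tool_rot: [[-0.0, 1.0, 0.006], [1.0, 0.0, 0.0], [0.0, 0.006, -1.0]]
ft_force: [-0.2, -1.5, 6.4]
grip_width: 0.0427
```

>>> servo_tool([
  [0,0,0,0,0,0,0.036],
  [0,0,0,0,0,-0.03,0.036],
  [0,0,0,0,0,-0.06,0.036],
  [0,0,0,-0.004,0.018,-0.085,0.036],
  [0,0,0,-0.011,0.048,-0.09,0.036],
  [0,0,0,-0.018,0.078,-0.09,0.036],
  [0,0,0,-0.025,0.108,-0.09,0.036],
  [0,0,0,-0.032,0.138,-0.09,0.036],
  [0,0,0,-0.039,0.168,-0.09,0.036],
  [0,0,0,-0.043,0.186,-0.09,0.036],
  [0,0,0,-0.044,0.192,-0.09,0.036],
  [0,0,0,-0.044,0.192,-0.09,0.036],
])

```text
time: 13.5
position: [0.6302, 0.0737, 0.1236]
tool_rot: [[0.001, 1.0, 0.001], [1.0, -0.001, 0.0], [0.0, 0.001, -1.0]]
ft_force: [-1.2, 0.9, 0.1]
grip_width: 0.0428
```

>>> servo_tool([
  [0,0,0,0,0,0,0.036],
  [0,0,0,0,0,0,0.036],
])

```text
time: 13.67
position: [0.6275, 0.0746, 0.123]
tool_rot: [[-0.001, 1.0, -0.002], [1.0, 0.001, 0.0], [0.0, -0.002, -1.0]]
ft_force: [0.1, -0.1, -0.2]
grip_width: 0.0427
```

```bash
python3 look.py w6
```

```text
13.6667 [0.6275 0.0746 0.123 ] [[-0.001, 1.0, -0.002], [1.0, 0.001, 0.0], [0.0, -0.002, -1.0]] 0.042657862161067574
tube_s 0.6 [318. 264.] [0.6256 0.0435]
tube_s 0.57 [139. 361.] [ 0.4535 -0.0597]
spindle_a 0.91 [324. 231.] [0.6304 0.0738]
spindle_a 0.56 [330. 117.] [0.6337 0.1534]
```

View pics/w6.png

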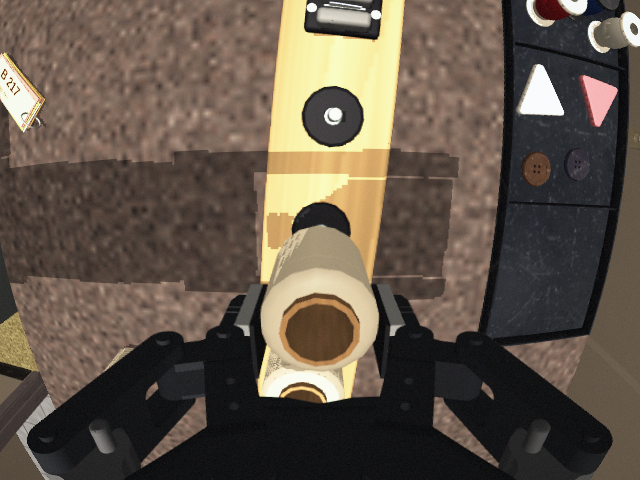

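Tube q's bore is at (320,330), upright. The seat is visible under it at (321,225) and pin a is at (333,117). Lowering q.

>>> servo_tool([
  [0,0,0,0,0.001,0.02,0.036],
  [0,0,0,0,0.001,0.04,0.036],
  [0,0,0,0,0.001,0.055,0.036],
  [0,0,0,0,0.001,0.065,0.036],
  [0,0,0,0,0.001,0.07,0.036],
  [0,0,0,0,0.001,0.072,0.036],
  [0,0,0,0,0.001,0.072,0.036],
])

```text
time: 14.4
position: [0.6301, 0.0742, 0.052]
tool_rot: [[-0.0, 1.0, 0.0], [1.0, 0.0, 0.0], [0.0, 0.0, -1.0]]
ft_force: [-0.6, 0.4, -0.5]
grip_width: 0.0426
```

>>> servo_tool([
  [0,0,0,0,0,0.0,0.085],
  [0,0,0,0,0,0.0,0.085],
  [0,0,0,0,0,0,0.085],
  [0,0,0,0,0,0.0,0.085],
  [0,0,0,0,0,0.0,0.085],
  [0,0,0,0,0,-0.03,0.085],
  [0,0,0,0,0,-0.07,0.085],
  [0,0,0,0,0,-0.11,0.085],
  [0,0,0,0,0,-0.145,0.085],
  [0,0,0,-0.02,-0.026,-0.15,0.085],
  [0,0,0,-0.042,-0.056,-0.15,0.085],
  [0,0,0,-0.063,-0.085,-0.15,0.085],
])

```text
time: 15.4
position: [0.5452, 0.0105, 0.203]
tool_rot: [[-0.001, 1.0, 0.003], [1.0, 0.001, -0.001], [-0.001, 0.003, -1.0]]
ft_force: [-0.6, -0.9, -0.8]
grip_width: 0.0847
```

>>> servo_tool([
  [0,0,0,-0.021,-0.03,0,0.085],
  [0,0,0,-0.043,-0.06,0,0.085],
  [0,0,0,-0.064,-0.088,0,0.085],
  [0,0,0,-0.071,-0.094,0,0.085],
  [0,0,0,-0.071,-0.094,0,0.085],
  [0,0,0,-0.071,-0.094,0,0.085],
])

```text
time: 15.9
position: [0.4518, -0.0602, 0.2018]
tool_rot: [[0.001, 1.0, 0.002], [1.0, -0.001, 0.0], [0.0, 0.002, -1.0]]
ft_force: [0.8, 0.8, 0.6]
grip_width: 0.0851
```

```bash
python3 look.py w7; python3 - <<'E'
from h import *
a=snap("side","s7")[180:310,220:480]
w=cv2.imread("pics/w7.png")[:,:,::-1]
a=cv2.resize(a,(520,260),interpolation=2); a=np.hstack([a,np.zeros((260,120,3),np.uint8)]);cv2.imwrite("pics/c7.png",np.vstack([w[:340],a])[:,:,::-1])
E
```

```text
15.9 [ 0.4518 -0.0602  0.2018] [[0.001, 1.0, 0.002], [1.0, -0.001, 0.0], [0.0, 0.002, -1.0]] 0.08510089645593835
tube_s 0.96 [494. 152.] [ 0.6258 -0.0058]
tube_s 0.88 [318. 207.] [ 0.4504 -0.0632]
tube_s 0.79 [504.  71.] [0.6351 0.0779]
tube_s 0.67 [478. 235.] [ 0.616 -0.092]
spindle_a 0.58 [504.  72.] [0.6289 0.075 ]
```

View pics/c7.png

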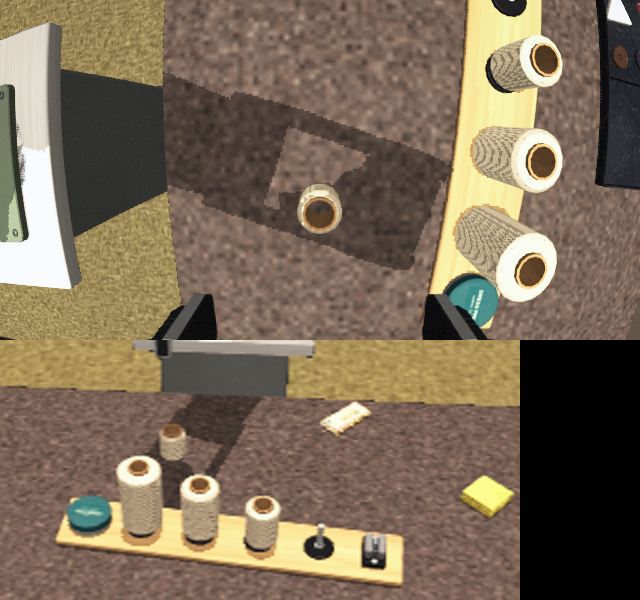

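s, r and q are all seated. Tube p's bore is at (319,213). Picking it up.

>>> servo_tool([
  [0,0,0,-0.001,0,0.04,0.085],
  [0,0,0,-0.001,0,0.08,0.085],
  [0,0,0,-0.001,0,0.12,0.085],
  [0,0,0,-0.001,0,0.155,0.085],
  [0,0,0,-0.001,0,0.175,0.085],
  [0,0,0,-0.001,0,0.184,0.085],
  [0,0,0,-0.001,0,0.184,0.03],
  [0,0,0,-0.001,0,0.184,0.03],
  [0,0,0,-0.001,0,0.184,0.03],
  [0,0,0,-0.001,0,0.184,0.03],
  [0,0,0,-0.001,0,0.184,0.03],
  [0,0,0,-0.001,0,0.184,0.03],
])

```text
time: 17.1
position: [0.4533, -0.0616, 0.0193]
tool_rot: [[0.0, 1.0, 0.005], [1.0, -0.0, -0.001], [-0.001, 0.005, -1.0]]
ft_force: [0.3, -0.3, 6.8]
grip_width: 0.0355
```

>>> servo_tool([
  [0,0,0,0,0,0,0.03],
  [0,0,0,0,0,0,0.03],
  [0,0,0,0,0,-0.03,0.03],
  [0,0,0,0,0,-0.065,0.03],
  [0,0,0,0.02,0.008,-0.09,0.03],
  [0,0,0,0.055,0.015,-0.1,0.03],
  [0,0,0,0.09,0.025,-0.1,0.03],
  [0,0,0,0.125,0.04,-0.1,0.03],
  [0,0,0,0.155,0.06,-0.1,0.03],
  [0,0,0,0.18,0.085,-0.1,0.03],
  [0,0,0,0.2,0.115,-0.1,0.03],
  [0,0,0,0.213,0.148,-0.1,0.03],
])

```text
time: 18.1
position: [0.5991, 0.1548, 0.1175]
tool_rot: [[-0.003, 1.0, -0.001], [1.0, 0.003, 0.001], [0.001, -0.001, -1.0]]
ft_force: [1.0, -0.3, 0.1]
grip_width: 0.0357
```

>>> servo_tool([
  [0,0,0,0.002,0.025,0,0.03],
  [0,0,0,0.002,0.038,0,0.03],
  [0,0,0,0.002,0.038,0,0.03],
  [0,0,0,0.002,0.038,0,0.03],
])

```text
time: 18.43
position: [0.6369, 0.1539, 0.1171]
tool_rot: [[0.0, 1.0, -0.001], [1.0, -0.0, -0.0], [-0.0, -0.001, -1.0]]
ft_force: [0.1, 0.0, -1.2]
grip_width: 0.0357
```

```bash
python3 look.py w8
```

```text
18.4333 [0.6369 0.1539 0.1171] [[0.0, 1.0, -0.001], [1.0, -0.0, -0.0], [-0.0, -0.001, -1.0]] 0.03569998604912847
tube_s 0.55 [318. 279.] [0.6357 0.1131]
spindle_a 0.98 [317. 233.] [0.6348 0.1532]
```

View pics/w8.png

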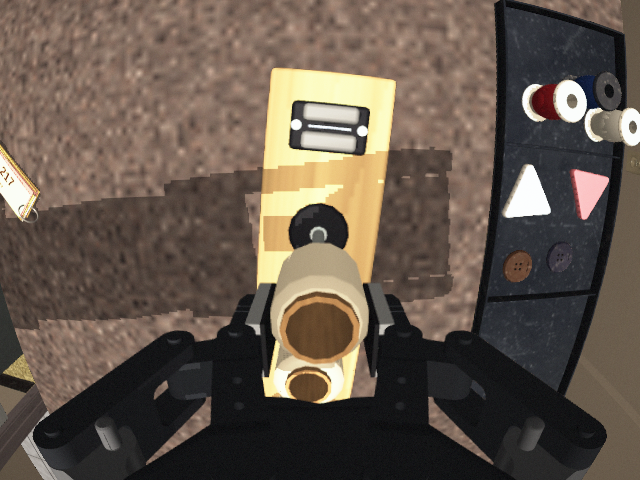

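The seat and pin show at (318,233), and tube p's bore is at (319,328), well aligned. Lowering p.

>>> servo_tool([
  [0,0,0,0,-0.001,0.025,0.03],
  [0,0,0,0,-0.001,0.045,0.03],
  [0,0,0,0,-0.001,0.062,0.03],
  [0,0,0,0,-0.001,0.074,0.03],
  [0,0,0,0,-0.001,0.08,0.03],
  [0,0,0,0,-0.001,0.082,0.03],
  [0,0,0,0,-0.001,0.082,0.03],
])

```text
time: 19.17
position: [0.6359, 0.154, 0.0358]
tool_rot: [[0.0, 1.0, 0.0], [1.0, -0.0, 0.0], [0.0, 0.0, -1.0]]
ft_force: [0.7, -0.2, -0.9]
grip_width: 0.0359
```

>>> servo_tool([
  [0,0,0,0,0,0.0,0.085],
  [0,0,0,0,0,0.0,0.085],
  [0,0,0,0,0,0,0.085],
  [0,0,0,0,0,0.0,0.085],
  [0,0,0,0,0,0.0,0.085],
  [0,0,0,0,0,-0.03,0.085],
  [0,0,0,0,0,-0.07,0.085],
  [0,0,0,0,0,-0.11,0.085],
  [0,0,0,0,0,-0.145,0.085],
  [0,0,0,0,-0.03,-0.17,0.085],
  [0,0,0,0,-0.06,-0.18,0.085],
  [0,0,0,0,-0.06,-0.18,0.085],
])

```text
time: 20.17
position: [0.5735, 0.1547, 0.2189]
tool_rot: [[-0.001, 1.0, 0.002], [1.0, 0.001, 0.001], [0.001, 0.002, -1.0]]
ft_force: [0.4, -0.3, -0.4]
grip_width: 0.085
```

```bash
python3 look.py w9; python3 - <<'E'
from h import *
a=snap("side","s9")[180:310,160:480]
b=snap("scene","sc9")[130:370,170:450]
a=cv2.resize(a,(640,260),interpolation=2); b=cv2.resize(b,(388,333),interpolation=2)
b=np.hstack([b,np.zeros((333,252,3),np.uint8)]);cv2.imwrite("pics/c9.png",np.vstack([a,b])[:,:,::-1])
E
```

```text
20.1667 [0.5735 0.1547 0.2189] [[-0.001, 1.0, 0.002], [1.0, 0.001, 0.001], [0.001, 0.002, -1.0]] 0.08502587468551102
tube_s 0.96 [382. 204.] [0.636  0.1513]
tube_s 0.88 [358. 347.] [ 0.6182 -0.0166]
tube_s 0.79 [374. 280.] [0.6321 0.0685]
tube_s 0.67 [347. 402.] [ 0.6094 -0.1038]
spindle_a 0.51 [380. 206.] [0.6325 0.1522]
```

View pics/c9.png

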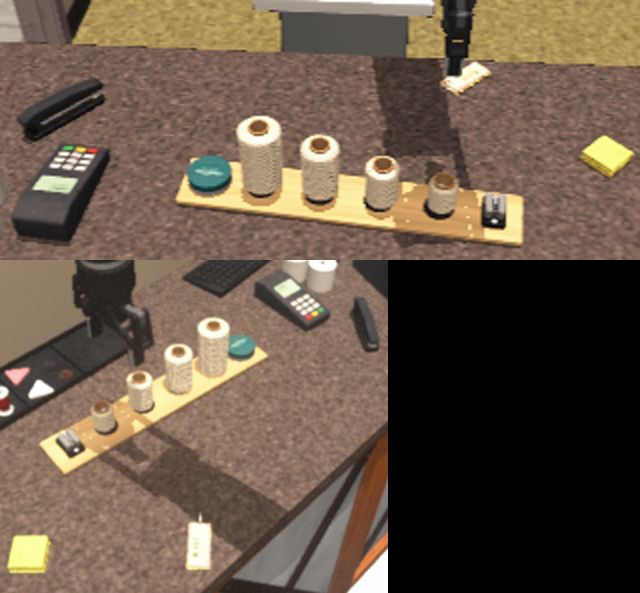

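All four tubes are upright and down on their pins. They rise in order from p beside the cutter to s beside the tin, the bystanders are where they were, and the gripper is clear. Handing in.

```bash
python3 -c "
from workcell import robot
print(robot.job_done())"
```

```text
the job is handed in; nothing more can be done
None
```

All four thread tubes are on the stand in height order: p (shortest) next to the thread cutter, then q, r and s (tallest) beside the pin tin. I handed the job in after about 20 s of robot time, out of the 102 s allowed.

- **Tubes:** the last side and scene pictures show each tube upright and down on its seat. I judged seating by eye, together with the release heights, and took no separate height measurement.
- **Stapler, sticky notes and tags:** they look unmoved in the last pictures. I compared by eye, not by measuring.
- **Forces:** the wrist force readings at the ends of moves stayed under about 7 N.
- **Pin positions:** the network's pin estimates disagreed by up to about 5 mm across and 9 mm along the row. I used the known row spacing and the close-up wrist views instead, and the tubes went down with no sign of contact.

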